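# Wedge a hull blank tight in the gluing jig

### The arm

A 6-joint arm with a two-finger parallel gripper is mounted at the origin on the work surface. World frame = base frame: x ahead of the robot, y to its left, z up, the work surface at z = 0. Lengths are in m, angles in degrees, forces in N, time in s.
With the tool pointing down it reaches from about 0.275 to 0.85 m from the base axis. Payload 5.2 kg.
Tool frame: the origin (TCP) lies midway between the tips of the shut fingers; the grasp point (between the pads) lies 19 mm behind it (bot.grip_depth is the distance from the TCP to the grasp point, in m); x points along the fingers, z is the direction in which the jaws open and shut, and the axes are right-handed (so a half turn about x gives the same grasp; the last joint's range is limited). The gripper opens to 85 mm and grips with 20 to 120 N. Pads are 22 mm wide; open, the fingers measure 114 mm over their backs; the gripper's body (76 mm by 85 mm) begins 54 mm behind the grasp point. The pads swing forward as they close: fully open they stand 13 mm farther back than shut.
Start: joints at [-87.021, 14.817, 87.949, -0, 77.235, -11.62], TCP at [0.139, -0.532, 0.231] pointing down, gripper open.
Joint ranges: [-179.93, 179.93], [-52.35, 119.4], [10.71, 147.94], [-69.91, 249.91], [12.55, 155.21], [-178.61, 178.61]. Speed limits (degrees/s): [147.25, 147.25, 180, 180, 180, 180].

### API

Orientations are given as a 3x3 rotation matrix whose columns are the frame's x, y, z axes.
In Python, from workcell import bot gives the robot as it stands.
- The arm moves only by the tool move_arm, never from a script. Its argument "motion" is a list of rows, each an object with "jaw": the finger opening in cm, from 0 to 8.54; "travel": the shift along the tool's x, y, z in cm, a list of three; "yaw": the turn about the tool's x in rad. A call has 1 to 5 rows; each row shifts and turns the commanded pose from where the row before left it, along the tool's axes as they then stand; what a row does not reach is not made up. A row lasts 1/10 s, in which the tool goes at most 50 mm and 8.59 degrees, less where a joint would pass 70% of its speed; a pose out of reach is approached as far as the arm can. A call is refused whole if a number of a shift passes 5 or a number of a turn 0.15, either way. A call with a gripper value outside its range is refused whole. The fingers move at their own pace and stop on an object; "grip_force" is the grip in N (left out, the last holds). Time passes only in rows, so rows that do not move let the fingers close. It gives the time, the measured TCP pose, the force and the opening at its end, in the units of the state.
- bot.get_obs(): the state, without advancing time (a new reading comes with each control period).
- bot.snapshot(name): name is "scene" or "top" or "wrist"; returns a dict with "frame" (384x512x3 uint8, red, green, blue), "range_z" (384x512 float32, m along the optical axis (not along the pixel's ray), 0 where there is no reading), "fx", "fy", "cx", "cy" (pixels), "k1" (the pictures are not rectified: a ray, as slopes to the right and down, at radius r is drawn at 1 + k1 r^2 times it, then the intrinsics apply), "origin" and "rotation" of the camera in the world. Camera axes: x right, y down, z forward; pixel columns grow to the right and rows downward; lengths in m; the calibration is good to about 2 mm. A picture is of the moment at which its call begins.
- bot.job_done(): hands the job in, once; it reports no verdict.
Trained networks look in a picture, given as the dict that the camera call returned (one of the last four; its "shot" number tells which), for a name from the list of things; names that differ only in an ending like _2 or _b are one class to them, and where a whole thing is asked for, a point or a joint stands for the part that bears it (a point fixed in the world has none). Each returns a list of dicts, best first, with "conf" (0 to 1); they miss things now and then, are a little off and sometimes report something else, mostly with a low value. They report only what shows in the picture. A call takes as long as a camera call. They do not tell look-alikes from the thing itself.
- bot.spot_in(picture, label): "bbox" ([left, top, right, bottom] in pixels, round what is visible of it).
The state is a dict: "clock": time; "joint_pos": joint angles; "joint_vel": joint speeds; "joint_torque": joint torques, N m; "eef_pos": TCP position; "eef_rot": TCP orientation; "contact_force": force on the tool from outside, world axes, zero at the start; "torque": the same for the moment, N m; "grip_width": opening from 0.0 (shut) to 1.0 (fully open).
Only numpy, scipy, OpenCV 4.12 (cv2) and the standard library are available. Lean on these libraries where they do the work, as an engineer would, in place of code of your own. Each camera call takes 0.05 s, during which the arm holds its last target.

### The job

The two freshly glued halves of a model hull lie loose in the wooden clamping jig: take the long wedge from the table and lay it flat in the slot between the hull and the slanting sprung jaw, thin end first and slanting side against the jaw. Then push or tap the nose on its thick end until the wedge is locked tight, so that it stands firm against a push of about 15 N, but do not drive it harder than 20 N or the joint is crushed. Leave the wedge holding by itself with the hull flat against its fence, and leave the other things on the table where they are.

Things in the scene. Friction and masses are not known exactly. Their poses are not given: they have to be found in the camera images.
- wedge_mid (a point): Long hardwood wedge on the table left (+y) of the jig: 110 mm long plus a polished round steel nose (14 mm wide, 6 mm out) on its thick end; 28 high, 24 thick at the thick end, 8 at the thin, 40 to 85 g. Point: 55 mm from both ends, 14 mm up, where it is 16 thick. +x to the thin end, z up. Straight face on +y, 8 mm off; slanting face (1 in 7) on -y, 16 mm off at the thick end, 0 at the thin.
- wedge_tip (a point): Middle of the wedge's thin end, half-way up: 55 mm along +x, 4 mm along +y from wedge_mid; same axes. Grip the wedge near its thick end (20 thick 30 mm behind its middle); fingers do not fit into the slot. Push on the nose (1 mm to +y of wedge_mid): friction is 0.5 to 0.7, so the push is 1.1 to 1.6 times the squeeze on the hull, more if it twists. The wedge holds when left.
- slot_mouth (a point): Middle of the slot's mouth, on the upper face of the jig's board (12 mm above the table). +x runs into the slot, roughly away from the robot, +y to the hull, z up. The board goes on 105 mm to -x, open and empty. The hull's flat face bounds the slot at y = +6 to +7 mm from the mouth on; the jaw, 24 mm high, x = 0 to 75 mm, bounds it at y = -6 to -10 mm at the mouth and closes in by 1 in 7.
- hull: Hull blank of two light wooden halves, 80 x 50 mm, 26 high, with a 10 mm deck house on top, 60 to 130 g. Lies loose in the jig, 0 to 1 mm from the fence beside it and 0 to 3 mm from the end stop beyond it. Origin: centre of its underside; x along the slot, z up. Locked: squeezed with over 4 N by the wedge left alone. Crushed: over 22 N at any time.
- jig: Clamping jig, fixed: plywood board 210 x 140 x 10 mm with a 25 mm high fence and end stop. Origin: centre of its underside; axes as slot_mouth, which is at x 0, y -7, z 10 mm. The slanting jaw gives 3 mm to -y on springs of 20 N per mm. Its place varies: the wedge's thin end first meets it 34 to 66 mm past the mouth, and must then be driven some 2 to 6 mm farther, told only by feel.
- stub: A short stout wedge offcut, 56 mm long, 18 mm high: not wanted. Origin: underside.
- paint_jar: Bystander: small paint jar, 38 mm across, 50 mm high. Origin: centre of underside.
- glue_pot: Bystander: glass pot with black cap, 44 mm across, 65 mm high. Origin: centre of underside.
- water_cup: Bystander: white plastic cup, 64 mm across, 70 mm high. Origin: centre of underside.
- needle_file: Bystander: needle file with black handle, 160 mm long, 13 mm high. Origin: underside of its middle; x along it.
There are look-alikes about, which are no part of the job. What is shaped like the part that bears wedge_mid but yellow is not meant.

How it is judged:
By the outcome, as a careful person would: the job done as asked, in the order asked, and still so for the second after the job is handed in, with the robot touching nothing.
It also fails if it takes over 58 s, if anything falls off the work surface, if the arm or the gripper's body presses on something with over 40 N, if the wrist force passes 120 N, or if a joint passes its speed limit or range.

## Working session

There is one attempt and no reset: what is moved stays moved. The work goes in short steps, Python scripts to look and compute and a tool call to move; the robot and the scene stay as the last step left them, time stands still between calls to the robot, and variables do not carry over. Pictures are saved under pics/ and viewed, and the job is handed in when it is done.

Besides the shell and the picture viewer there is one more tool, called after "Emit:" in YAML: its name, and indented under it one key for each argument. move_arm: Moves the arm, as the interface text tells. Its arguments: {"type":"object","properties":{"motion":{"type":"array"},"grip_force":{"type":"number"}},"required":["motion"]}

```bash
mkdir -p pics; ls; cat > h.py <<'E'
import numpy as np, cv2, pickle
from workcell import bot
def snap(n,f):
    s=bot.snapshot(n); cv2.imwrite('pics/'+f+'.png',cv2.cvtColor(s['frame'],cv2.COLOR_RGB2BGR)); pickle.dump(s,open(f+'.pkl','wb')); return s
def cloud(s):
    H,W=s['range_z'].shape
    u,v=np.meshgrid(np.arange(W),np.arange(H))
    K=np.array([[s['fx'],0,s['cx']],[0,s['fy'],s['cy']],[0,0,1.]])
    p=cv2.undistortPoints(np.stack([u,v],-1).reshape(-1,1,2).astype(np.float64),K,np.array([s['k1'],0,0,0.])).reshape(H,W,2)
    z=s['range_z']; P=np.stack([p[...,0]*z,p[...,1]*z,z],-1)
    return P@np.array(s['rotation']).T+np.array(s['origin'])
def rays(s,uv):
    K=np.array([[s['fx'],0,s['cx']],[0,s['fy'],s['cy']],[0,0,1.]])
    p=cv2.undistortPoints(np.array(uv,float).reshape(-1,1,2),K,np.array([s['k1'],0,0,0.])).reshape(-1,2)
    return np.c_[p,np.ones(len(p))]@np.array(s['rotation']).T
def atz(s,uv,z):
    r=rays(s,uv); o=np.array(s['origin']); return o+r*((z-o[2])/r[:,2])[:,None]
E
python3 - <<'E'
from h import *
o=bot.get_obs(); print({k:np.round(v,3) if not isinstance(v,dict) else v for k,v in o.items()})
for n in ['scene','top']:
    s=snap(n,n+'0'); print(n,s['origin'],s['k1'],s['fx'])
    for l in ['wedge_mid','hull','jig','stub','paint_jar','glue_pot','water_cup','needle_file']:
        print(l,[(np.round(d['bbox']),round(d['conf'],2)) for d in bot.spot_in(s,l)[:3]])
E
```

```text
pics
{'clock': np.float64(0.0), 'joint_pos': array([-8.7020e+01,  1.4860e+01,  8.8011e+01, -1.0000e-03,  7.7234e+01,
       -1.1619e+01]), 'joint_vel': array([ 0.091, -0.085,  0.003,  0.005,  0.023, -0.014]), 'joint_torque': array([-3.0000e-03, -4.4603e+01, -2.9057e+01, -1.0000e-03,  1.1000e-02,
       -0.0000e+00]), 'eef_pos': array([ 0.139, -0.532,  0.23 ]), 'eef_rot': array([[-0.   ,  0.968,  0.252],
       [ 0.002,  0.252, -0.968],
       [-1.   ,  0.   , -0.002]]), 'contact_force': array([ 0.494, -0.319, -0.398]), 'torque': array([ 0.027, -0.034, -0.02 ]), 'grip_width': np.float64(0.998)}
scene [ 1.27709072 -0.16016651  0.56183804] 0.009383396912052075 380.3881422464142
wedge_mid [(array([293., 152., 328., 169.]), 0.64), (array([337., 172., 342., 201.]), 0.57), (array([335., 141., 367., 153.]), 0.55)]
hull [(array([228., 216., 254., 242.]), 0.63), (array([ 83., 215., 101., 240.]), 0.2)]
jig [(array([196., 198., 264., 259.]), 0.74)]
stub [(array([378., 233., 404., 248.]), 0.57)]
paint_jar [(array([ 82., 216., 103., 239.]), 0.89)]
glue_pot [(array([349., 229., 367., 264.]), 0.77)]
water_cup [(array([ 62., 248., 100., 295.]), 0.96), (array([377., 234., 402., 248.]), 0.44)]
needle_file [(array([381., 158., 386., 184.]), 0.54)]
top [0.33248417 0.05964532 0.95768867] 0.0351821305536098 351.6932782891144
wedge_mid [(array([146., 174., 173., 215.]), 0.92), (array([ 84., 280., 134., 292.]), 0.91), (array([148., 253., 190., 262.]), 0.77)]
hull [(array([270., 129., 292., 165.]), 0.67)]
jig [(array([262., 129., 314., 204.]), 0.72)]
stub [(array([153.,  99., 174., 120.]), 0.62)]
paint_jar [(array([390., 169., 418., 188.]), 0.65)]
glue_pot [(array([188.,  90., 206., 110.]), 0.87)]
water_cup [(array([389., 110., 423., 135.]), 0.9)]
needle_file [(array([ 87., 212., 104., 241.]), 0.51)]
```

View pics/scene0.png

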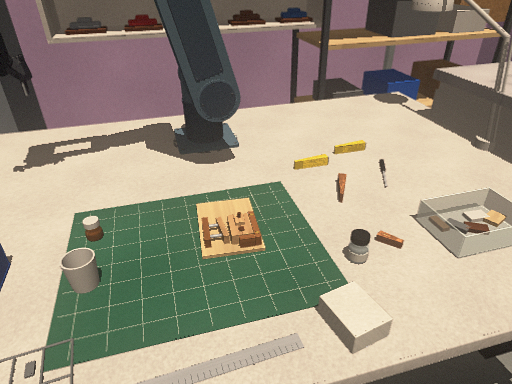

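View pics/top0.png

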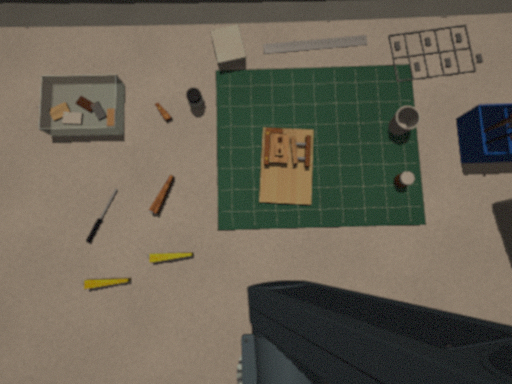

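The top view shows the reddish wedge at about (163,195), with two yellow look-alikes at (170,257) and (107,284). The jig is at (287,166), with the hull at (280,148) and the sprung jaw at (303,150). I'll zoom in next.

```bash
python3 - <<'E'
from h import *
s=pickle.load(open('top0.pkl','rb'))
im=cv2.cvtColor(s['frame'],cv2.COLOR_RGB2BGR)
a=cv2.resize(im[165:225,135:195],(480,480),interpolation=cv2.INTER_CUBIC)
b=cv2.resize(im[122:212,255:321],None,fx=6,fy=6,interpolation=cv2.INTER_CUBIC)[:540]
c=np.zeros((540,480+b.shape[1],3),np.uint8); c[:480,:480]=a; c[:b.shape[0],480:]=b
cv2.imwrite('pics/z1.png',c)
C=cloud(s)
for uv in [(163,195),(155,210),(171,179),(287,190),(275,150),(294,150),(303,150),(130,240)]: print(uv,np.round(C[uv[1],uv[0]],4))
print(atz(s,[(163,195),(263,204),(313,204),(263,129),(313,129)],0.012))
E
```

```text
(163, 195) [0.4673 0.3012 0.0262]
(155, 210) [0.4276 0.3216 0.0271]
(171, 179) [0.5105 0.2806 0.0248]
(287, 190) [ 0.4738 -0.0315  0.0133]
(275, 150) [ 5.766e-01 -5.000e-04  4.930e-02]
(294, 150) [ 0.5789 -0.0525  0.0356]
(303, 150) [ 0.5845 -0.0802  0.012 ]
(130, 240) [ 3.513e-01  3.948e-01 -2.000e-04]
[[ 0.46938535  0.30486575  0.012     ]
 [ 0.43751984  0.03470774  0.012     ]
 [ 0.43392412 -0.10023259  0.012     ]
 [ 0.64765109  0.02836999  0.012     ]
 [ 0.6436648  -0.11068947  0.012     ]]
```

View pics/z1.png

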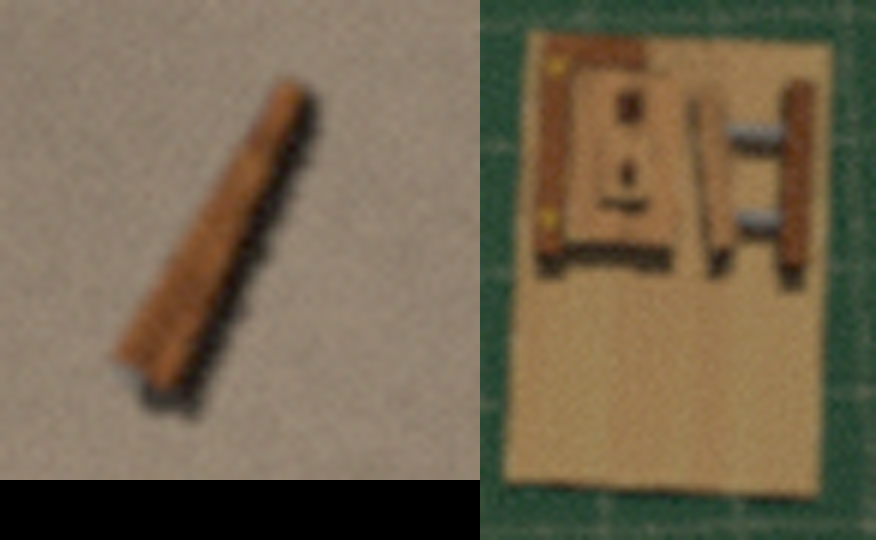

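Emit:
move_arm:
  motion:
    - {"jaw": 8.5, "travel": [0, 3.4, -3.1], "yaw": 0}
    - {"jaw": 8.5, "travel": [0, 3.4, -3.1], "yaw": 0}
    - {"jaw": 8.5, "travel": [0, 3.4, -3.1], "yaw": 0}
    - {"jaw": 8.5, "travel": [0, 3.4, -3.1], "yaw": 0}
    - {"jaw": 8.5, "travel": [0, 3.4, -3.1], "yaw": 0}

```text
clock: 1.4
eef_pos: [0.2647, -0.3379, 0.2314]
eef_rot: [[0.0, 0.968, 0.251], [-0.0, 0.251, -0.968], [-1.0, 0.0, 0.001]]
contact_force: [0.9, -0.2, 0.6]
grip_width: 0.995
```

Emit:
move_arm:
  motion:
    - {"jaw": 8.5, "travel": [0, 3.4, -3.1], "yaw": 0}
    - {"jaw": 8.5, "travel": [0, 3.4, -3.1], "yaw": 0}
    - {"jaw": 8.5, "travel": [0, 3.4, -3.1], "yaw": 0}
    - {"jaw": 8.5, "travel": [0, 3.4, -3.1], "yaw": 0}
    - {"jaw": 8.5, "travel": [0, 3.4, -3.1], "yaw": 0}

```text
clock: 1.9
eef_pos: [0.3903, -0.1449, 0.2317]
eef_rot: [[0.001, 0.968, 0.252], [-0.001, 0.252, -0.968], [-1.0, 0.001, 0.001]]
contact_force: [1.2, -0.7, 0.4]
grip_width: 0.999
```

Emit:
move_arm:
  motion:
    - {"jaw": 8.5, "travel": [0, 3.4, -3.1], "yaw": 0}
    - {"jaw": 8.5, "travel": [0, 3.4, -3.1], "yaw": 0.14}
    - {"jaw": 8.5, "travel": [0, 0, 0], "yaw": 0.14}
    - {"jaw": 8.5, "travel": [0, 0, 0], "yaw": 0}
    - {"jaw": 8.5, "travel": [0, 0, 0], "yaw": 0}

```text
clock: 2.4
eef_pos: [0.4369, -0.0742, 0.2314]
eef_rot: [[-0.0, 1.0, -0.005], [-0.0, -0.005, -1.0], [-1.0, -0.0, 0.0]]
contact_force: [-0.3, 0.2, 1.6]
grip_width: 0.998
```

```bash
python3 - <<'E'
from h import *
o=bot.get_obs(); print(o['clock'],o['eef_pos'],o['eef_rot'],o['contact_force'])
s=snap('wrist','w1'); print(s['origin'],s['rotation'],s['fx'],s['k1'])
E
```

```text
2.4 [ 0.4368956  -0.07415009  0.2313559 ] [[-1.20476251e-04  9.99985710e-01 -5.34471838e-03]
 [-2.08935163e-04 -5.34474347e-03 -9.99985695e-01]
 [-9.99999971e-01 -1.19357828e-04  2.09576092e-04]] [-0.33812316  0.16114621  1.62025697]
[ 0.5028332  -0.07349562  0.37391471] [[-6.61014171e-03 -9.65351644e-01 -2.60868761e-01]
 [-9.99978132e-01  6.32793665e-03  1.92170618e-03]
 [-2.04361232e-04  2.60875759e-01 -9.65372362e-01]] 344.6832617782165 -0.07890581375446151
```

View pics/w1.png

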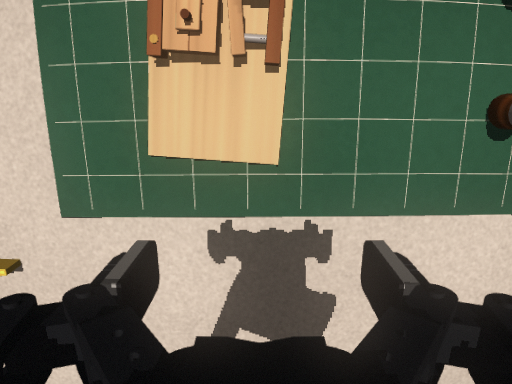

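The wrist view shows the jig at the top edge, with the slot mouth at about (230,55). I'll back off to get all of it in view.

Emit:
move_arm:
  motion:
    - {"jaw": 8.5, "travel": [0, -4.5, -1.5], "yaw": 0}
    - {"jaw": 8.5, "travel": [0, -4.5, -1.5], "yaw": 0}
    - {"jaw": 8.5, "travel": [0, 0, 0], "yaw": 0}
    - {"jaw": 8.5, "travel": [0, 0, 0], "yaw": 0}

```text
clock: 2.85
eef_pos: [0.3469, -0.0439, 0.2318]
eef_rot: [[0.002, 1.0, -0.01], [-0.001, -0.01, -1.0], [-1.0, 0.002, 0.001]]
contact_force: [0.8, -1.2, -0.0]
grip_width: 1.001
```

```bash
python3 - <<'E'
from h import *
o=bot.get_obs(); print(o['clock'],o['eef_pos'])
s=snap('wrist','w2'); print(s['origin'])
im=cv2.cvtColor(s['frame'],cv2.COLOR_RGB2BGR)
cv2.imwrite('pics/w2z.png',cv2.resize(im[0:280,100:380],None,fx=2.1,fy=2.1,interpolation=cv2.INTER_CUBIC))
E
```

```text
2.85 [ 0.34688946 -0.0438559   0.23182587]
[ 0.41253043 -0.04334232  0.3745463 ]
```

View pics/w2z.png

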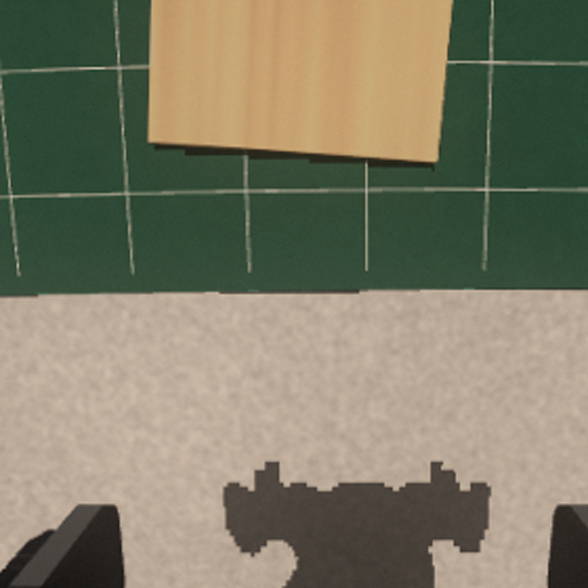

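I moved the wrong way: image up is world +x, so I need to go forward.

Emit:
move_arm:
  motion:
    - {"jaw": 8.5, "travel": [0, 4.5, 0], "yaw": 0}
    - {"jaw": 8.5, "travel": [0, 4.5, 0], "yaw": 0}
    - {"jaw": 8.5, "travel": [0, 4.5, 0], "yaw": 0}
    - {"jaw": 8.5, "travel": [0, 2.5, 0], "yaw": 0}
    - {"jaw": 8.5, "travel": [0, 0, 0], "yaw": 0}

```text
clock: 3.4
eef_pos: [0.5115, -0.0459, 0.2303]
eef_rot: [[0.001, 1.0, -0.009], [-0.0, -0.009, -1.0], [-1.0, 0.001, 0.0]]
contact_force: [-0.7, 0.7, -0.4]
grip_width: 0.995
```

Emit:
move_arm:
  motion:
    - {"jaw": 8.5, "travel": [0, 0, 0], "yaw": 0}
    - {"jaw": 8.5, "travel": [0, 0, 0], "yaw": 0}

```text
clock: 3.6
eef_pos: [0.5069, -0.045, 0.2309]
eef_rot: [[-0.001, 1.0, -0.009], [0.0, -0.009, -1.0], [-1.0, -0.001, -0.0]]
contact_force: [0.3, -1.1, -0.2]
grip_width: 0.996
```

```bash
python3 - <<'E'
from h import *
o=bot.get_obs(); print(o['clock'],o['eef_pos'])
s=snap('wrist','w3'); print(s['origin'])
im=cv2.cvtColor(s['frame'],cv2.COLOR_RGB2BGR)
cv2.imwrite('pics/w3z.png',cv2.resize(im[0:280,120:400],None,fx=2.1,fy=2.1,interpolation=cv2.INTER_CUBIC))
E
```

```text
3.6 [ 0.50688368 -0.04501618  0.23092974]
[ 0.57296655 -0.0446646   0.37347578]
```

View pics/w3z.png

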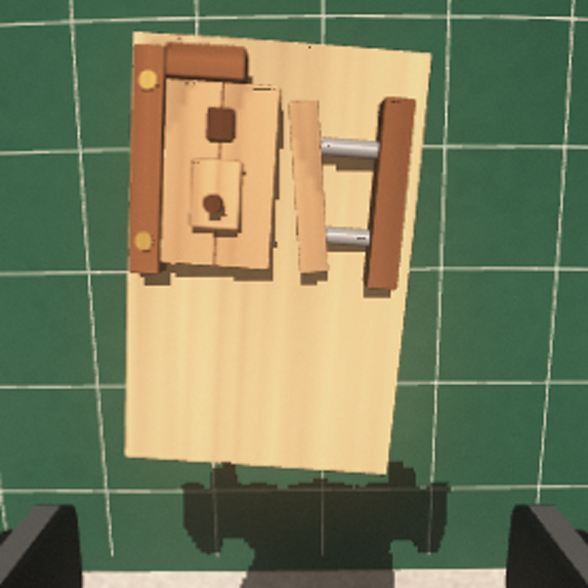

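```bash
python3 - <<'E'
from h import *
s=pickle.load(open('w3.pkl','rb'))
f=lambda L:[((u+.5)/2.1-.5+120,(v+.5)/2.1-.5) for u,v in L]
B=atz(s,f([(126,456),(387,472),(430,53),(134,33)]),0.012)
print(B.round(4)); c=B.mean(0)
d=(B[2]-B[1])+(B[3]-B[0]); a=np.degrees(np.arctan2(d[1],d[0]))
e=(B[0]-B[1])+(B[3]-B[2]); print('centre',c,a,np.degrees(np.arctan2(e[1],e[0]))-90, [np.linalg.norm(B[i]-B[(i+1)%4]) for i in range(4)])
H=atz(s,f([(279,88),(268,269)]),0.038); J=atz(s,f([(289,102),(304,276)]),0.036)
F=atz(s,f([(160,80),(158,272)]),0.037)
for n,Q in dict(H=H,J=J,F=F).items():
  t=np.radians(a); R=np.array([[np.cos(t),np.sin(t)],[-np.sin(t),np.cos(t)]])
  print(n,Q.round(4)[:,:2].tolist(),'jig',((Q[:,:2]-c[:2])@R.T).round(4).tolist(),np.degrees(np.arctan2(*(Q[0]-Q[1])[[1,0]])))
# depth check on z
C=cloud(s)
for uv in f([(250,380),(230,150),(310,200)]): print(C[int(uv[1]),int(uv[0])].round(4))
# refine board via color mask + depth? 
E
```

```text
[[ 0.4439  0.0462  0.012 ]
 [ 0.4335 -0.0926  0.012 ]
 [ 0.6412 -0.1088  0.012 ]
 [ 0.6517  0.0291  0.012 ]]
centre [ 0.54258041 -0.03152116  0.012     ] -4.5622630114931 -4.326614054982173 [np.float64(0.13919971731712477), np.float64(0.20833899482530616), np.float64(0.13831334374905774), np.float64(0.20854839167157724)]
H [[0.6221, -0.0385], [0.5435, -0.0323]] jig [[0.0798, -0.0006], [0.0009, -0.0007]] -4.532390766413983
J [[0.6164, -0.0428], [0.5399, -0.0488]] jig [[0.0745, -0.0053], [-0.0013, -0.0174]] 4.4952540105930465
F [[0.6265, 0.0136], [0.5427, 0.0187]] jig [[0.0801, 0.0516], [-0.0039, 0.05]] -3.489044254892974
[ 0.4857 -0.0202  0.0128]
[ 0.5965 -0.016   0.0365]
[ 0.575  -0.0514  0.0356]
```

The jig lies at about -4.5°, with its origin at (0.5426,-0.0315). The hull face is at jig y ≈ -0.6 mm, and the jaw at the mouth is about 10 mm right of the mouth's middle. Now to the wedge.

Emit:
move_arm:
  motion:
    - {"jaw": 8.5, "travel": [0, -0.9, -4.2], "yaw": 0}
    - {"jaw": 8.5, "travel": [0, -0.9, -4.2], "yaw": 0}
    - {"jaw": 8.5, "travel": [0, -0.9, -4.2], "yaw": 0}
    - {"jaw": 8.5, "travel": [0, -0.9, -4.2], "yaw": 0}
    - {"jaw": 8.5, "travel": [0, -0.9, -4.2], "yaw": 0}

```text
clock: 4.15
eef_pos: [0.4631, 0.1668, 0.232]
eef_rot: [[0.001, 1.0, -0.01], [0.0, -0.01, -1.0], [-1.0, 0.001, -0.0]]
contact_force: [0.5, 0.7, 0.8]
grip_width: 0.997
```

Emit:
move_arm:
  motion:
    - {"jaw": 7, "travel": [0, -0.9, -4.2], "yaw": 0}
    - {"jaw": 6, "travel": [0, -0.9, -4.2], "yaw": 0}
    - {"jaw": 5, "travel": [0, -0.5, -4.2], "yaw": 0.14}
    - {"jaw": 5, "travel": [0, 0, 0], "yaw": 0.15}
    - {"jaw": 5, "travel": [0, 0, 0], "yaw": 0.15}

```text
clock: 4.65
eef_pos: [0.4414, 0.2928, 0.2318]
eef_rot: [[0.001, 0.9, -0.437], [0.0, -0.437, -0.9], [-1.0, 0.0, -0.001]]
contact_force: [0.1, -0.7, -0.5]
grip_width: 0.583
```

Emit:
move_arm:
  motion:
    - {"jaw": 5, "travel": [0, 0, 0], "yaw": 0}
    - {"jaw": 5, "travel": [0, 0, 0], "yaw": 0}
    - {"jaw": 5, "travel": [0, 0, 0], "yaw": 0}

```text
clock: 4.95
eef_pos: [0.4424, 0.2912, 0.2316]
eef_rot: [[0.0, 0.902, -0.432], [0.0, -0.432, -0.902], [-1.0, 0.0, -0.0]]
contact_force: [0.2, -0.3, 0.7]
grip_width: 0.588
```

```bash
python3 - <<'E'
from h import *
o=bot.get_obs(); print(o['clock'],o['eef_pos'],o['eef_rot'])
s=snap('wrist','w4'); print(s['origin'],bot.spot_in(s,'wedge_mid'))
im=cv2.cvtColor(s['frame'],cv2.COLOR_RGB2BGR)
cv2.imwrite('pics/w4z.png',cv2.resize(im,(768,576),interpolation=cv2.INTER_CUBIC))
E
```

```text
4.95 [0.44243902 0.29120658 0.23163357] [[ 4.60784502e-04  9.02062956e-01 -4.31604231e-01]
 [ 1.42749399e-04 -4.31604331e-01 -9.02063014e-01]
 [-9.99999884e-01  3.54045412e-04 -3.27645532e-04]]
[0.50187683 0.26382645 0.37426021] [{'bbox': [225.4, 87.7, 246.8, 198.6], 'conf': 0.84}, {'bbox': [228.6, 326.0, 254.9, 342.0], 'conf': 0.81}, {'bbox': [271.6, 234.0, 368.2, 297.1], 'conf': 0.61}]
```

View pics/w4z.png

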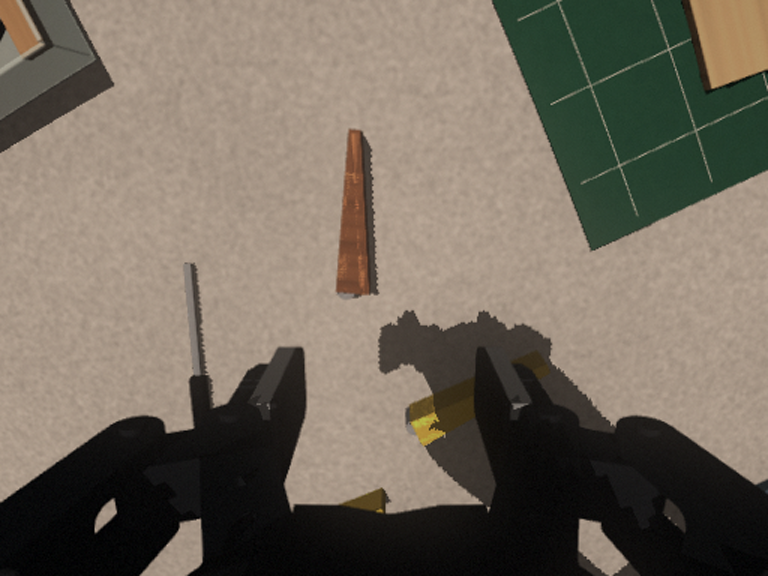

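```bash
cat > wd.py <<'E'
from h import *
def wedge(s,thL,thR,tnL,tnR,z):
    Q=atz(s,[thL,thR,tnL,tnR],z)[:,:2]
    # model pts in wedge frame
    M=np.array([[-55,8],[-55,-16],[55,8],[55,0]])/1000.
    mc,qc=M.mean(0),Q.mean(0); U,S,Vt=np.linalg.svd((M-mc).T@(Q-qc)); R=(U@Vt).T
    t=qc-R@mc
    print('resid mm',((M@R.T+t-Q)*1000).round(1).tolist())
    return t,np.degrees(np.arctan2(R[1,0],R[0,0])),R
E
python3 - <<'E'
from wd import *
s=pickle.load(open('w4.pkl','rb'))
g=lambda u,v:((u+.5)/1.5-.5,(v+.5)/1.5-.5)
t,a,R=wedge(s,g(337,292),g(369,294),g(350,130),g(361,130),0.028)
print(t,a)
for b in (-38,-32): print(b,'centre-grip', t+R@np.array([b/1000,(8-(8+ (55-b)/7)/2)/1000]))
C=cloud(s); print(C[130,235])
E
```

```text
resid mm [[0.5, 0.6], [-1.1, -0.4], [0.8, 0.1], [-0.2, -0.3]]
[0.47165545 0.30498094] -31.55829075204343
-38 centre-grip [0.43789216 0.32261684]
-32 centre-grip [0.44322911 0.31984183]
[0.48340869 0.30024978 0.02644637]
```

Emit:
move_arm:
  motion:
    - {"jaw": 5, "travel": [4.5, -0.8, -1.3], "yaw": 0}
    - {"jaw": 5, "travel": [4.5, -0.8, -1.3], "yaw": 0}
    - {"jaw": 5, "travel": [4.5, 0, 0], "yaw": 0.1}
    - {"jaw": 5, "travel": [0, 0, 0], "yaw": 0}
    - {"jaw": 5, "travel": [0, 0, 0], "yaw": 0}

```text
clock: 5.55
eef_pos: [0.4393, 0.3218, 0.0966]
eef_rot: [[-0.001, 0.855, -0.519], [-0.001, -0.519, -0.855], [-1.0, -0.001, 0.001]]
contact_force: [1.0, 0.8, -0.1]
grip_width: 0.587
```

```bash
python3 - <<'E'
from h import *
o=bot.get_obs(); print(o['clock'],o['eef_pos'],o['eef_rot'])
s=snap('wrist','w5'); print(s['origin'],bot.spot_in(s,'wedge_mid'))
im=cv2.cvtColor(s['frame'],cv2.COLOR_RGB2BGR)
cv2.imwrite('pics/w5z.png',cv2.resize(im,(768,576),interpolation=cv2.INTER_CUBIC))
E
```

```text
5.55 [0.43928595 0.32175396 0.09656031] [[-1.43267489e-03  8.54665910e-01 -5.19176396e-01]
 [-7.25597959e-04 -5.19177681e-01 -8.54666022e-01]
 [-9.99998710e-01 -8.47745212e-04  1.36395666e-03]]
[0.49588238 0.28875566 0.23911716] [{'bbox': [243.4, 53.9, 279.5, 233.4], 'conf': 0.95}, {'bbox': [320.8, 263.2, 471.8, 338.1], 'conf': 0.94}]
```

View pics/w5z.png

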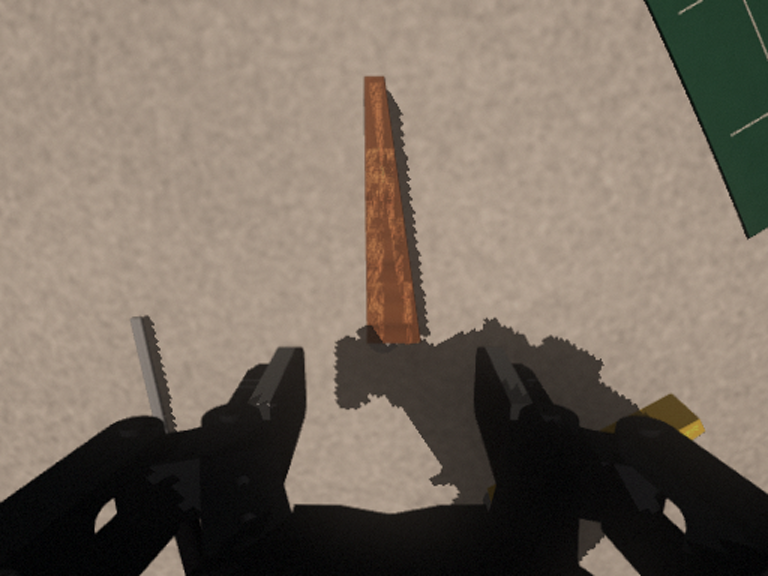

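```bash
python3 - <<'E'
from wd import *
s=pickle.load(open('w5.pkl','rb'))
g=lambda u,v:((u+.5)/1.5-.5,(v+.5)/1.5-.5)
t,a,R=wedge(s,g(367,343),g(420,343),g(364,77),g(384.5,77),0.028)
print(t,a)
for b in (-38,-35): print(b,'centre-grip', t+R@np.array([b/1000,(8-(8+ (55-b)/7)/2)/1000]))
E
```

```text
resid mm [[0.0, 0.4], [-0.5, -0.2], [0.2, -0.1], [0.2, -0.1]]
[0.47197615 0.30552012] -31.519160897817773
-38 centre-grip [0.43820082 0.32313295]
-35 centre-grip [0.44087024 0.32174727]
```

Emit:
move_arm:
  motion:
    - {"jaw": 5, "travel": [4, -0.1, -0.1], "yaw": 0}
    - {"jaw": 5, "travel": [3.2, 0, 0], "yaw": 0}
    - {"jaw": 5, "travel": [1.5, 0, 0], "yaw": 0}
    - {"jaw": 5, "travel": [0.5, 0, 0], "yaw": 0}
    - {"jaw": 5, "travel": [0, 0, 0], "yaw": 0}

```text
clock: 6.15
eef_pos: [0.4404, 0.3238, 0.0058]
eef_rot: [[0.002, 0.854, -0.521], [0.001, -0.521, -0.854], [-1.0, 0.001, -0.002]]
contact_force: [-0.9, -0.1, 0.9]
grip_width: 0.586
```

Emit:
move_arm:
  motion:
    - {"jaw": 4, "travel": [0, 0, 0], "yaw": 0}
    - {"jaw": 3, "travel": [0, 0, 0], "yaw": 0}
    - {"jaw": 2.4, "travel": [0, 0, 0], "yaw": 0}
    - {"jaw": 1.5, "travel": [0, 0, 0], "yaw": 0}
    - {"jaw": 1.5, "travel": [0, 0, 0], "yaw": 0}
  grip_force: 40

```text
clock: 6.65
eef_pos: [0.4397, 0.3239, 0.0056]
eef_rot: [[0.002, 0.853, -0.521], [0.001, -0.521, -0.853], [-1.0, 0.001, -0.002]]
contact_force: [-0.8, 0.0, 4.9]
grip_width: 0.246
```

```bash
python3 - <<'E'
from h import *
o=bot.get_obs(); print(o['clock'],o['eef_pos'],o['grip_width'],o['contact_force'])
s=snap('wrist','w6')
E
```

```text
6.65 [0.43969952 0.32386222 0.00556589] 0.24626593670035454 [-0.76417804  0.01349807  4.92804892]
```

View pics/w6.png

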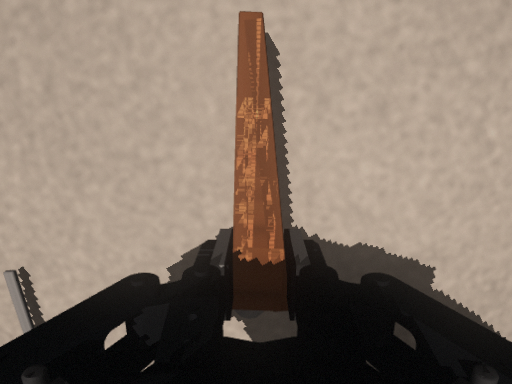

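Emit:
move_arm:
  motion:
    - {"jaw": 1.5, "travel": [-1, 0, 0], "yaw": 0}
    - {"jaw": 1.5, "travel": [-3.5, 0, 0], "yaw": 0}
    - {"jaw": 1.5, "travel": [-4.5, 0, 0], "yaw": 0}
    - {"jaw": 1.5, "travel": [0, 2.2, 3.8], "yaw": 0}
    - {"jaw": 1.5, "travel": [0, 2.3, 3.9], "yaw": 0}

```text
clock: 7.2
eef_pos: [0.4384, 0.2346, 0.0968]
eef_rot: [[0.005, 0.855, -0.519], [0.001, -0.519, -0.855], [-1.0, 0.004, -0.004]]
contact_force: [0.1, -0.8, -2.1]
grip_width: 0.25
```

Emit:
move_arm:
  motion:
    - {"jaw": 1.5, "travel": [0, 2.3, 3.9], "yaw": 0}
    - {"jaw": 1.5, "travel": [0, 2.3, 3.9], "yaw": 0}
    - {"jaw": 1.5, "travel": [0, 2.3, 3.9], "yaw": 0}
    - {"jaw": 1.5, "travel": [0, 2.3, 3.9], "yaw": 0}
    - {"jaw": 1.5, "travel": [0, 2.3, 3.9], "yaw": 0}

```text
clock: 7.7
eef_pos: [0.4335, 0.0062, 0.0952]
eef_rot: [[0.001, 0.853, -0.521], [-0.0, -0.521, -0.853], [-1.0, 0.001, -0.0]]
contact_force: [0.9, 0.8, -0.2]
grip_width: 0.249
```

Emit:
move_arm:
  motion:
    - {"jaw": 1.5, "travel": [0, 2.2, 3.8], "yaw": -0.11}
    - {"jaw": 1.5, "travel": [0, 0, 0], "yaw": -0.12}
    - {"jaw": 1.5, "travel": [0, 0, 0], "yaw": -0.12}
    - {"jaw": 1.5, "travel": [0, 0, 0], "yaw": -0.12}
    - {"jaw": 1.5, "travel": [0, 0, 0], "yaw": 0}

```text
clock: 8.2
eef_pos: [0.4326, -0.0362, 0.0949]
eef_rot: [[0.0, 0.997, -0.078], [-0.0, -0.078, -0.997], [-1.0, 0.001, 0.0]]
contact_force: [0.7, 0.5, -0.3]
grip_width: 0.247
```

Emit:
move_arm:
  motion:
    - {"jaw": 1.5, "travel": [0, 0, 0], "yaw": 0}
    - {"jaw": 1.5, "travel": [0, 0, 0], "yaw": 0}

```text
clock: 8.4
eef_pos: [0.4327, -0.0358, 0.0946]
eef_rot: [[0.0, 0.997, -0.08], [-0.0, -0.08, -0.997], [-1.0, 0.0, 0.0]]
contact_force: [0.1, 0.4, -0.6]
grip_width: 0.25
```

```bash
python3 - <<'E'
from h import *
o=bot.get_obs(); print(o['clock'],o['eef_pos'],o['eef_rot'],o['grip_width'],o['contact_force'])
s=snap('wrist','w7')
im=cv2.cvtColor(s['frame'],cv2.COLOR_RGB2BGR)
cv2.imwrite('pics/w7z.png',cv2.resize(im,(768,576),interpolation=cv2.INTER_CUBIC))
E
```

```text
8.4 [ 0.43265225 -0.03580494  0.0945953 ] [[ 2.75139588e-04  9.96766072e-01 -8.03574635e-02]
 [-1.03303206e-04 -8.03574378e-02 -9.96766107e-01]
 [-9.99999957e-01  2.82551000e-04  8.08596184e-05]] 0.25033886866919985 [ 0.11177423  0.40533236 -0.61450898]
```

View pics/w7z.png

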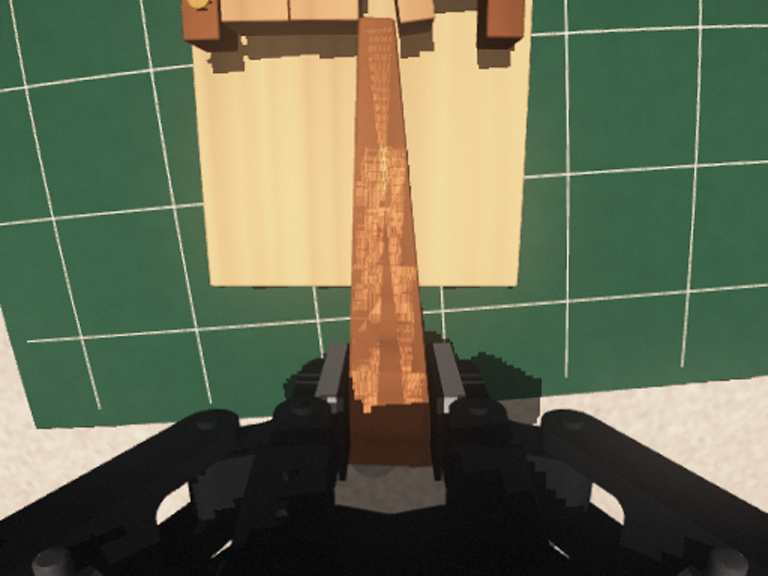

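```bash
python3 - <<'E'
from wd import *
s=pickle.load(open('w7.pkl','rb'))
g=lambda u,v:((u+.5)/1.5-.5,(v+.5)/1.5-.5)
t,a,R=wedge(s,g(348,462),g(433,465),g(359.5,18),g(391.5,18),0.117)
print(t,a)
o=np.array([0.5426,-0.0315]); th=np.radians(-4.5); J=np.array([[np.cos(th),np.sin(th)],[-np.sin(th),np.cos(th)]])
m=np.array([0,-.007])
for p in [(0,0),(55,4),(55,8),(-55,8)]: print(p,((J@(t+R@np.array(p)/1000-o))-m)*1000)
im=cv2.cvtColor(s['frame'],cv2.COLOR_RGB2BGR)
cv2.imwrite('pics/w7y.png',cv2.resize(im[0:130,180:350],None,fx=4,fy=4,interpolation=cv2.INTER_CUBIC))
E
```

```text
resid mm [[-0.4, 0.6], [-0.5, -0.5], [0.6, 0.5], [0.2, -0.5]]
[ 0.4708824  -0.03637591] -7.111268261872195
(0, 0) [-71.11396314  -3.48777403]
(55, 4) [-15.98883573  -1.99769743]
(55, 8) [-15.80659792   1.99814909]
(-55, 8) [-125.69237711    7.00968892]
```

View pics/w7y.png

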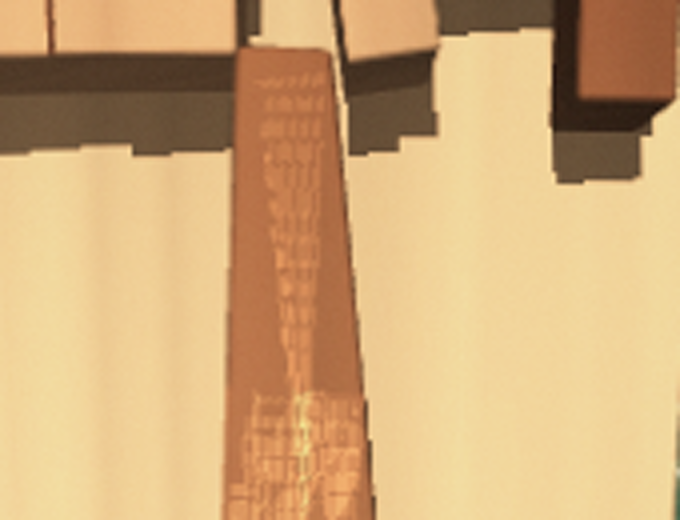

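Emit:
move_arm:
  motion:
    - {"jaw": 1.5, "travel": [3, 0, 0.1], "yaw": -0.045}
    - {"jaw": 1.5, "travel": [3, 0, 0], "yaw": 0}
    - {"jaw": 1.5, "travel": [1.0, 0, 0], "yaw": 0}
    - {"jaw": 1.5, "travel": [0.4, 0, 0], "yaw": 0}
    - {"jaw": 1.5, "travel": [0, 0, 0], "yaw": 0}

```text
clock: 8.95
eef_pos: [0.4327, -0.037, 0.0205]
eef_rot: [[-0.0, 0.999, -0.034], [0.0, -0.034, -0.999], [-1.0, -0.0, -0.0]]
contact_force: [-0.0, -0.1, -0.5]
grip_width: 0.247
```

```bash
python3 - <<'E'
from h import *
o=bot.get_obs(); print(o['clock'],o['eef_pos'],o['eef_rot'],o['grip_width'],o['contact_force'])
s=snap('wrist','w8')
im=cv2.cvtColor(s['frame'],cv2.COLOR_RGB2BGR)
cv2.imwrite('pics/w8z.png',cv2.resize(im,(768,576),interpolation=cv2.INTER_CUBIC))
E
```

```text
8.95 [ 0.43270778 -0.03695585  0.02045483] [[-3.37185905e-04  9.99427985e-01 -3.38169812e-02]
 [ 1.07699277e-04 -3.38169466e-02 -9.99428038e-01]
 [-9.99999937e-01 -3.40635111e-04 -9.62350739e-05]] 0.24712930429149618 [-0.03814329 -0.13729128 -0.51347009]
```

View pics/w8z.png

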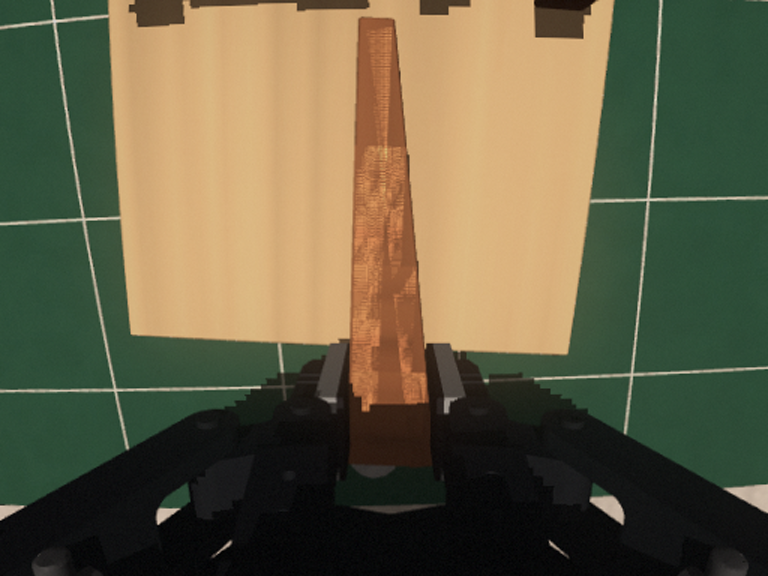

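Emit:
move_arm:
  motion:
    - {"jaw": 1.5, "travel": [0.25, 0, 0], "yaw": 0}
    - {"jaw": 1.5, "travel": [0, 1, 0.045], "yaw": 0}
    - {"jaw": 1.5, "travel": [0, 1, 0.045], "yaw": 0}
    - {"jaw": 1.5, "travel": [0, 0.7, 0.03], "yaw": 0}
    - {"jaw": 1.5, "travel": [0, 0, 0], "yaw": 0}

```text
clock: 9.5
eef_pos: [0.4615, -0.0395, 0.0182]
eef_rot: [[0.002, 0.999, -0.033], [-0.001, -0.033, -0.999], [-1.0, 0.002, 0.001]]
contact_force: [-0.8, -0.0, -1.2]
grip_width: 0.246
```

```bash
python3 - <<'E'
from h import *
o=bot.get_obs(); print(o['clock'],o['eef_pos'],o['grip_width'],o['contact_force'])
s=snap('wrist','w9')
im=cv2.cvtColor(s['frame'],cv2.COLOR_RGB2BGR)
cv2.imwrite('pics/w9z.png',cv2.resize(im,(768,576),interpolation=cv2.INTER_CUBIC))
s=snap('top','t9'); im=cv2.cvtColor(s['frame'],cv2.COLOR_RGB2BGR)
cv2.imwrite('pics/t9z.png',cv2.resize(im[115:225,240:330],None,fx=5,fy=5,interpolation=cv2.INTER_CUBIC))
E
```

```text
9.5 [ 0.4614613  -0.03950741  0.01817632] 0.24611330479376445 [-0.84688059 -0.01136007 -1.19133864]
```

View pics/w9z.png

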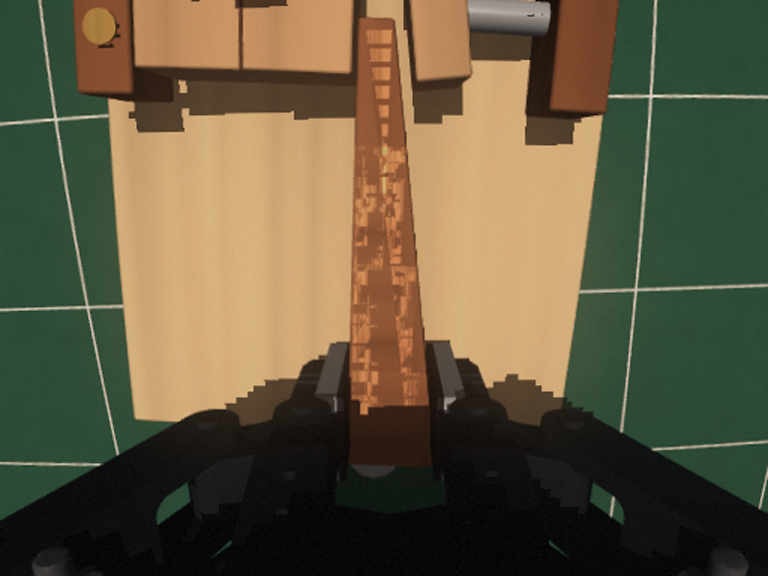

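View pics/t9z.png

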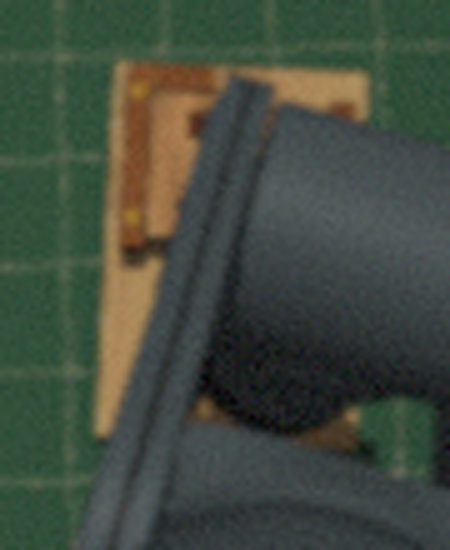

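The tip is about 14 mm into the slot and just clear of the hull. I'll advance further.

Emit:
move_arm:
  motion:
    - {"jaw": 1.5, "travel": [0, 0.8, 0.036], "yaw": 0}
    - {"jaw": 1.5, "travel": [0, 0.8, 0.036], "yaw": 0}
    - {"jaw": 1.5, "travel": [0, 0.8, 0.036], "yaw": 0}
    - {"jaw": 1.5, "travel": [0, 0.6, 0.027], "yaw": 0}
    - {"jaw": 1.5, "travel": [0, 0, 0], "yaw": 0}

```text
clock: 10.1
eef_pos: [0.4905, -0.0414, 0.0178]
eef_rot: [[0.001, 0.999, -0.033], [0.0, -0.033, -0.999], [-1.0, 0.001, -0.0]]
contact_force: [0.5, 0.5, -1.2]
grip_width: 0.247
```

```bash
python3 - <<'E'
from h import *
o=bot.get_obs(); print(o['clock'],o['eef_pos'],o['grip_width'],o['contact_force'])
s=snap('wrist','w10')
im=cv2.cvtColor(s['frame'],cv2.COLOR_RGB2BGR)
cv2.imwrite('pics/w10z.png',cv2.resize(im,(768,576),interpolation=cv2.INTER_CUBIC))
E
```

```text
10.1 [ 0.49046321 -0.04141818  0.01776664] 0.2466041650388024 [ 0.48833808  0.48494223 -1.19970388]
```

View pics/w10z.png

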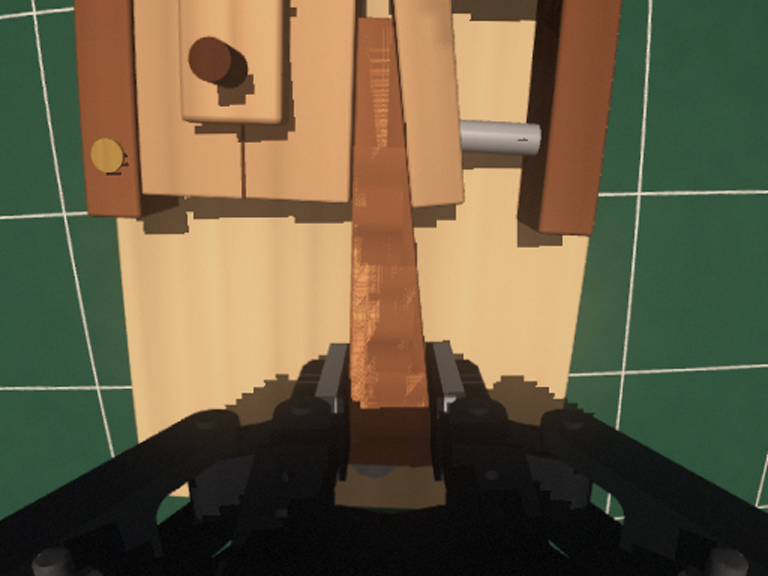

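Emit:
move_arm:
  motion:
    - {"jaw": 2.6, "travel": [0, 0, 0], "yaw": 0}
    - {"jaw": 3.2, "travel": [0, 0, 0], "yaw": 0}
    - {"jaw": 4, "travel": [0, 0, 0], "yaw": 0}
    - {"jaw": 4, "travel": [0, 0, 0], "yaw": 0}

```text
clock: 10.55
eef_pos: [0.4893, -0.0415, 0.0179]
eef_rot: [[0.0, 0.999, -0.034], [-0.0, -0.034, -0.999], [-1.0, 0.0, 0.0]]
contact_force: [0.2, -0.6, 0.2]
grip_width: 0.469
```

```bash
python3 - <<'E'
from h import *
o=bot.get_obs(); print(o['clock'],o['eef_pos'],o['grip_width'],o['contact_force'])
s=snap('wrist','w11')
im=cv2.cvtColor(s['frame'],cv2.COLOR_RGB2BGR)
cv2.imwrite('pics/w11z.png',cv2.resize(im,(768,576),interpolation=cv2.INTER_CUBIC))
E
```

```text
10.55 [ 0.48930554 -0.04147818  0.01791701] 0.4690762078130842 [ 0.24221583 -0.57476943  0.16405651]
```

View pics/w11z.png

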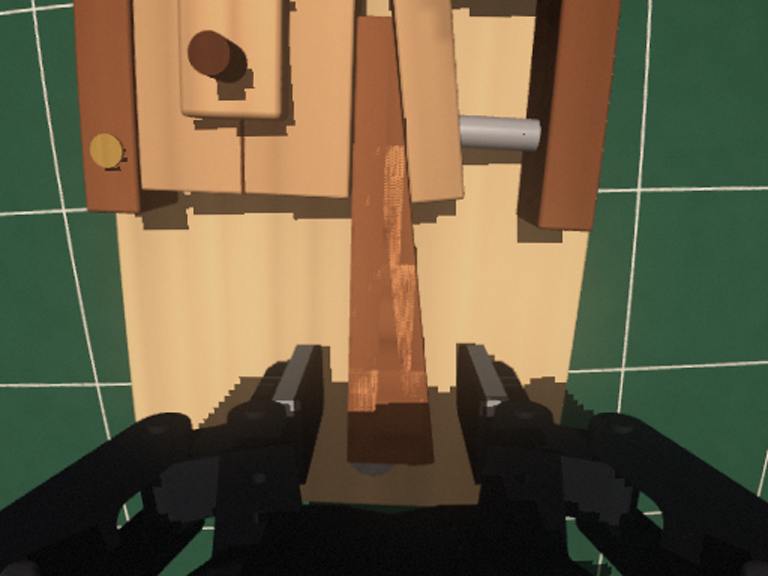

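Emit:
move_arm:
  motion:
    - {"jaw": 4, "travel": [-3, 0, 0], "yaw": 0}
    - {"jaw": 4, "travel": [-3, 0, 0], "yaw": 0}
    - {"jaw": 3, "travel": [0, -2.3, -0.3], "yaw": 0}
    - {"jaw": 0, "travel": [0, -2.3, -0.3], "yaw": 0}
    - {"jaw": 0, "travel": [0, 0, 0], "yaw": 0.045}

```text
clock: 11.1
eef_pos: [0.4403, -0.0329, 0.0777]
eef_rot: [[-0.003, 0.997, -0.079], [0.001, -0.079, -0.997], [-1.0, -0.003, -0.001]]
contact_force: [0.1, -0.0, 0.1]
grip_width: 0.024
```

Emit:
move_arm:
  motion:
    - {"jaw": 0, "travel": [2, 0, 0], "yaw": 0}
    - {"jaw": 0, "travel": [2, 0, 0], "yaw": 0}
    - {"jaw": 0, "travel": [2, 0, 0], "yaw": 0}
    - {"jaw": 0, "travel": [0, 0, 0], "yaw": 0}
    - {"jaw": 0, "travel": [0, 0, 0], "yaw": 0}

```text
clock: 11.6
eef_pos: [0.4435, -0.0338, 0.018]
eef_rot: [[-0.001, 0.997, -0.078], [0.0, -0.078, -0.997], [-1.0, -0.001, -0.0]]
contact_force: [0.3, -0.0, 0.0]
grip_width: 0.003
```

```bash
python3 - <<'E'
from h import *
for i in range(3):
    o=bot.get_obs(); print(o['clock'],o['eef_pos'],o['eef_rot'][:2,1],o['grip_width'],o['contact_force'])
    s=bot.snapshot('top')
s=snap('wrist','w12')
im=cv2.cvtColor(s['frame'],cv2.COLOR_RGB2BGR)
cv2.imwrite('pics/w12z.png',cv2.resize(im,(768,576),interpolation=cv2.INTER_CUBIC))
E
```

```text
11.6 [ 0.44347413 -0.03384453  0.01795292] [ 0.99691674 -0.07846207] 0.0030362389210109807 [ 0.3161076  -0.00987658  0.01558424]
11.65 [ 0.44406188 -0.03403285  0.01844913] [ 0.99691894 -0.07843641] 0.0007602376537217662 [ 0.65408594 -0.01634138  0.94369034]
11.7 [ 0.44438734 -0.03413244  0.01870374] [ 0.99692016 -0.0784096 ] -0.0015168047398912527 [ 0.32968702 -0.528642    0.13699902]
```

View pics/w12z.png

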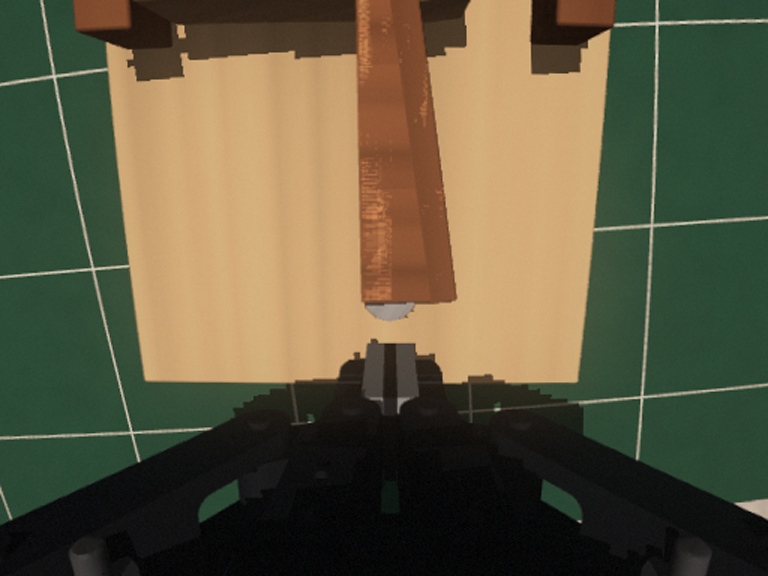

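The nose and the shut fingers are in line at column 390, with a gap of about 7–10 mm. I'll approach gently.

Emit:
move_arm:
  motion:
    - {"jaw": 0, "travel": [0, 0.3, 0], "yaw": 0}
    - {"jaw": 0, "travel": [0, 0.2, 0], "yaw": 0}
    - {"jaw": 0, "travel": [0, 0.2, 0], "yaw": 0}
    - {"jaw": 0, "travel": [0, 0.2, 0], "yaw": 0}
    - {"jaw": 0, "travel": [0, 0, 0], "yaw": 0}

```text
clock: 12.3
eef_pos: [0.453, -0.0347, 0.0179]
eef_rot: [[0.0, 0.997, -0.078], [-0.0, -0.078, -0.997], [-1.0, 0.0, 0.0]]
contact_force: [1.3, -0.1, 0.4]
grip_width: 0.005
```

Emit:
move_arm:
  motion:
    - {"jaw": 0, "travel": [0, 0.1, 0], "yaw": 0}
    - {"jaw": 0, "travel": [0, 0.1, 0], "yaw": 0}
    - {"jaw": 0, "travel": [0, 0, 0], "yaw": 0}

```text
clock: 12.6
eef_pos: [0.4547, -0.0348, 0.0178]
eef_rot: [[0.0, 0.997, -0.078], [0.0, -0.078, -0.997], [-1.0, 0.0, -0.0]]
contact_force: [-0.2, -0.1, -0.3]
grip_width: -0.001
```

Emit:
move_arm:
  motion:
    - {"jaw": 0, "travel": [0, 0.1, 0], "yaw": 0}
    - {"jaw": 0, "travel": [0, 0.1, 0], "yaw": 0}
    - {"jaw": 0, "travel": [0, 0, 0], "yaw": 0}

```text
clock: 12.9
eef_pos: [0.4567, -0.0349, 0.0178]
eef_rot: [[0.0, 0.997, -0.078], [0.0, -0.078, -0.997], [-1.0, 0.0, -0.0]]
contact_force: [0.4, -0.0, 0.6]
grip_width: -0.001
```

Emit:
move_arm:
  motion:
    - {"jaw": 0, "travel": [0, 0.1, 0], "yaw": 0}
    - {"jaw": 0, "travel": [0, 0.1, 0], "yaw": 0}
    - {"jaw": 0, "travel": [0, 0, 0], "yaw": 0}

```text
clock: 13.2
eef_pos: [0.4588, -0.0351, 0.0178]
eef_rot: [[0.0, 0.997, -0.078], [-0.0, -0.078, -0.997], [-1.0, 0.0, 0.0]]
contact_force: [0.4, -0.0, -0.8]
grip_width: -0.004
```

Emit:
move_arm:
  motion:
    - {"jaw": 0, "travel": [0, 0.1, 0], "yaw": 0}
    - {"jaw": 0, "travel": [0, 0.1, 0], "yaw": 0}
    - {"jaw": 0, "travel": [0, 0, 0], "yaw": 0}

```text
clock: 13.5
eef_pos: [0.4604, -0.0351, 0.0177]
eef_rot: [[-0.001, 0.997, -0.078], [0.0, -0.078, -0.997], [-1.0, -0.001, -0.0]]
contact_force: [-2.0, 1.1, 0.4]
grip_width: -0.0
```

```bash
python3 - <<'E'
from h import *
s=snap('wrist','w13')
o=bot.get_obs(); print(o['clock'],o['contact_force'])
im=cv2.cvtColor(s['frame'],cv2.COLOR_RGB2BGR)
cv2.imwrite('pics/w13z.png',cv2.resize(im,(768,576),interpolation=cv2.INTER_CUBIC))
E
```

```text
13.55 [-1.59673122  1.09127901 -1.1474105 ]
```

View pics/w13z.png

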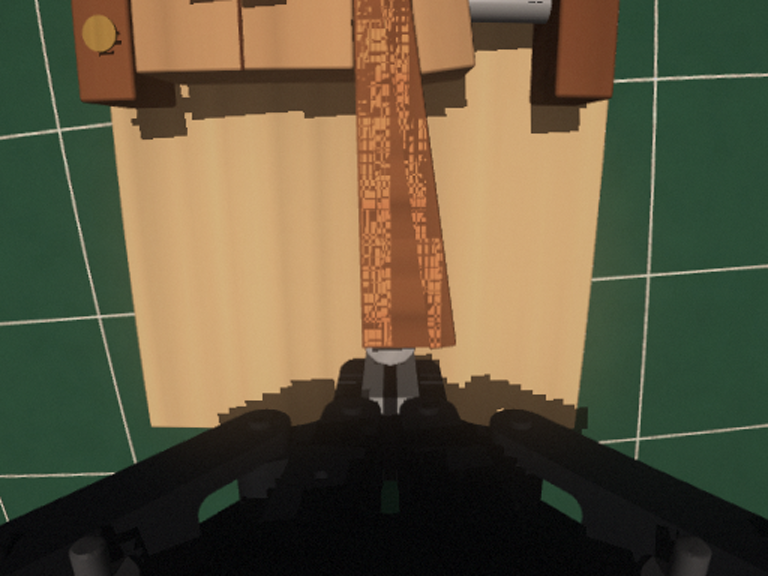

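The fingers are touching the nose, at about 1–2 N. I'll push in small steps.

Emit:
move_arm:
  motion:
    - {"jaw": 0, "travel": [0, 0.1, 0], "yaw": 0}
    - {"jaw": 0, "travel": [0, 0.1, 0], "yaw": 0}
    - {"jaw": 0, "travel": [0, 0, 0], "yaw": 0}

```text
clock: 13.85
eef_pos: [0.4625, -0.0353, 0.0178]
eef_rot: [[-0.0, 0.997, -0.078], [0.0, -0.078, -0.997], [-1.0, -0.0, -0.0]]
contact_force: [-1.9, 0.3, 0.7]
grip_width: -0.0
```

Emit:
move_arm:
  motion:
    - {"jaw": 0, "travel": [0, 0.1, 0], "yaw": 0}
    - {"jaw": 0, "travel": [0, 0.1, 0], "yaw": 0}
    - {"jaw": 0, "travel": [0, 0, 0], "yaw": 0}

```text
clock: 14.15
eef_pos: [0.4639, -0.0352, 0.0176]
eef_rot: [[-0.002, 0.997, -0.078], [0.001, -0.078, -0.997], [-1.0, -0.002, -0.0]]
contact_force: [-4.4, 2.2, 1.2]
grip_width: 0.002
```

Emit:
move_arm:
  motion:
    - {"jaw": 0, "travel": [0, 0.1, 0], "yaw": 0}
    - {"jaw": 0, "travel": [0, 0, 0], "yaw": 0}

```text
clock: 14.35
eef_pos: [0.4646, -0.0352, 0.0176]
eef_rot: [[-0.002, 0.997, -0.078], [0.001, -0.078, -0.997], [-1.0, -0.002, -0.001]]
contact_force: [-4.1, 2.6, 1.6]
grip_width: 0.0
```

```bash
python3 - <<'E'
from h import *
s=snap('wrist','w14')
o=bot.get_obs(); print(o['clock'],o['contact_force'])
im=cv2.cvtColor(s['frame'],cv2.COLOR_RGB2BGR)
cv2.imwrite('pics/w14z.png',cv2.resize(im[0:260,200:340],None,fx=2.3,fy=2.3,interpolation=cv2.INTER_CUBIC))
E
```

```text
14.4 [-4.70532739  1.97189059  1.58280888]
```

View pics/w14z.png

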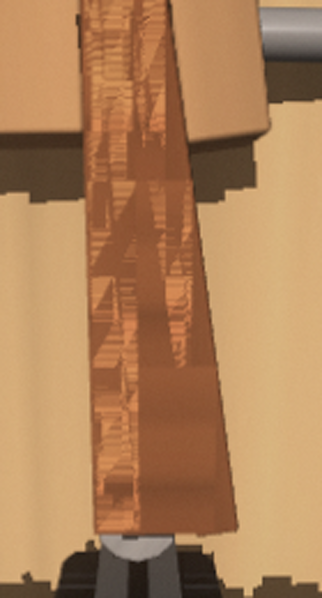

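Emit:
move_arm:
  motion:
    - {"jaw": 0, "travel": [0, 0.05, 0], "yaw": 0}
    - {"jaw": 0, "travel": [0, 0.05, 0], "yaw": 0}
    - {"jaw": 0, "travel": [0, 0, 0], "yaw": 0}

```text
clock: 14.7
eef_pos: [0.4652, -0.0352, 0.0175]
eef_rot: [[-0.003, 0.997, -0.078], [0.001, -0.078, -0.997], [-1.0, -0.003, -0.001]]
contact_force: [-4.9, 2.1, 2.1]
grip_width: 0.005
```

Emit:
move_arm:
  motion:
    - {"jaw": 0, "travel": [0, 0.05, 0], "yaw": 0}
    - {"jaw": 0, "travel": [0, 0.05, 0], "yaw": 0}
    - {"jaw": 0, "travel": [0, 0, 0], "yaw": 0}

```text
clock: 15.0
eef_pos: [0.466, -0.0351, 0.0174]
eef_rot: [[-0.003, 0.997, -0.078], [0.001, -0.078, -0.997], [-1.0, -0.003, -0.001]]
contact_force: [-6.6, 1.6, 2.0]
grip_width: -0.0
```

Emit:
move_arm:
  motion:
    - {"jaw": 0, "travel": [0, 0.05, 0], "yaw": 0}
    - {"jaw": 0, "travel": [0, 0.05, 0], "yaw": 0}
    - {"jaw": 0, "travel": [0, 0, 0], "yaw": 0}

```text
clock: 15.3
eef_pos: [0.4667, -0.0351, 0.0174]
eef_rot: [[-0.004, 0.997, -0.078], [0.001, -0.078, -0.997], [-1.0, -0.004, -0.001]]
contact_force: [-7.7, 2.9, 2.2]
grip_width: -0.001
```

Emit:
move_arm:
  motion:
    - {"jaw": 0, "travel": [0, 0.05, 0], "yaw": 0}
    - {"jaw": 0, "travel": [0, 0.05, 0], "yaw": 0}
    - {"jaw": 0, "travel": [0, 0, 0], "yaw": 0}

```text
clock: 15.6
eef_pos: [0.4675, -0.0351, 0.0173]
eef_rot: [[-0.004, 0.997, -0.078], [0.001, -0.078, -0.997], [-1.0, -0.004, -0.001]]
contact_force: [-7.1, 2.7, 2.0]
grip_width: 0.003
```

```bash
python3 - <<'E'
from h import *
s=snap('wrist','w15')
o=bot.get_obs(); print(o['clock'],o['eef_pos'],o['contact_force'])
im=cv2.cvtColor(s['frame'],cv2.COLOR_RGB2BGR)
cv2.imwrite('pics/w15z.png',cv2.resize(im,(768,576),interpolation=cv2.INTER_CUBIC))
E
```

```text
15.65 [ 0.46745901 -0.03510526  0.01726465] [-7.60919542  2.82627286  1.89890375]
```

View pics/w15z.png

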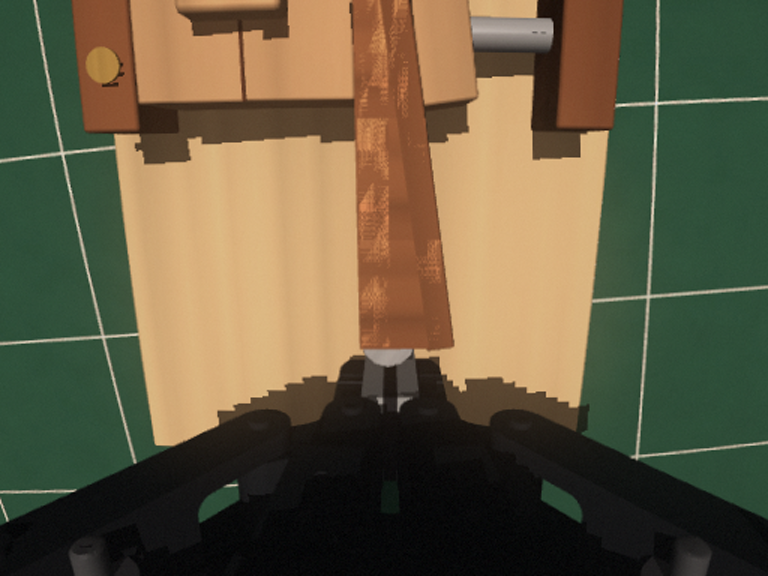

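Emit:
move_arm:
  motion:
    - {"jaw": 0, "travel": [0, 0.05, -0.03], "yaw": 0}
    - {"jaw": 0, "travel": [0, 0.05, -0.03], "yaw": 0}
    - {"jaw": 0, "travel": [0, 0, 0], "yaw": 0}

```text
clock: 15.95
eef_pos: [0.4692, -0.0348, 0.0173]
eef_rot: [[-0.003, 0.997, -0.078], [0.001, -0.078, -0.997], [-1.0, -0.003, -0.001]]
contact_force: [-4.7, 2.8, -0.2]
grip_width: 0.002
```

Emit:
move_arm:
  motion:
    - {"jaw": 0, "travel": [0, 0.05, 0], "yaw": 0}
    - {"jaw": 0, "travel": [0, 0.05, 0], "yaw": 0}
    - {"jaw": 0, "travel": [0, 0, 0], "yaw": 0}

```text
clock: 16.25
eef_pos: [0.4696, -0.0347, 0.0173]
eef_rot: [[-0.004, 0.997, -0.078], [0.001, -0.078, -0.997], [-1.0, -0.004, -0.001]]
contact_force: [-5.9, 3.0, 1.3]
grip_width: -0.003
```

Emit:
move_arm:
  motion:
    - {"jaw": 0, "travel": [0, 0.05, 0], "yaw": 0}
    - {"jaw": 0, "travel": [0, 0.05, 0], "yaw": 0}
    - {"jaw": 0, "travel": [0, 0, 0], "yaw": 0}

```text
clock: 16.55
eef_pos: [0.4703, -0.0347, 0.0172]
eef_rot: [[-0.005, 0.997, -0.078], [0.002, -0.078, -0.997], [-1.0, -0.005, -0.001]]
contact_force: [-7.4, 2.4, 2.1]
grip_width: -0.0
```

Emit:
move_arm:
  motion:
    - {"jaw": 0, "travel": [0, 0.05, -0.02], "yaw": 0}
    - {"jaw": 0, "travel": [0, 0.05, -0.02], "yaw": 0}
    - {"jaw": 0, "travel": [0, 0, 0], "yaw": 0}

```text
clock: 16.85
eef_pos: [0.4715, -0.0344, 0.0172]
eef_rot: [[-0.004, 0.997, -0.078], [0.001, -0.078, -0.997], [-1.0, -0.004, -0.001]]
contact_force: [-6.9, 2.0, 2.0]
grip_width: -0.001
```

Emit:
move_arm:
  motion:
    - {"jaw": 0, "travel": [0, 0.05, 0], "yaw": 0}
    - {"jaw": 0, "travel": [0, 0.05, 0], "yaw": 0}
    - {"jaw": 0, "travel": [0, 0, 0], "yaw": 0}

```text
clock: 17.15
eef_pos: [0.4719, -0.0344, 0.0171]
eef_rot: [[-0.006, 0.997, -0.078], [0.002, -0.078, -0.997], [-1.0, -0.006, -0.001]]
contact_force: [-8.8, 3.0, 2.2]
grip_width: -0.002
```

```bash
python3 - <<'E'
from h import *
s=snap('wrist','w16')
o=bot.get_obs(); print(o['clock'],o['eef_pos'],o['contact_force'])
im=cv2.cvtColor(s['frame'],cv2.COLOR_RGB2BGR)
cv2.imwrite('pics/w16z.png',cv2.resize(im[0:260,40:420],None,fx=2,fy=2,interpolation=cv2.INTER_CUBIC))
E
```

```text
17.2 [ 0.47187019 -0.03443032  0.01716714] [-8.52158989  2.89393425  3.08111863]
```

View pics/w16z.png

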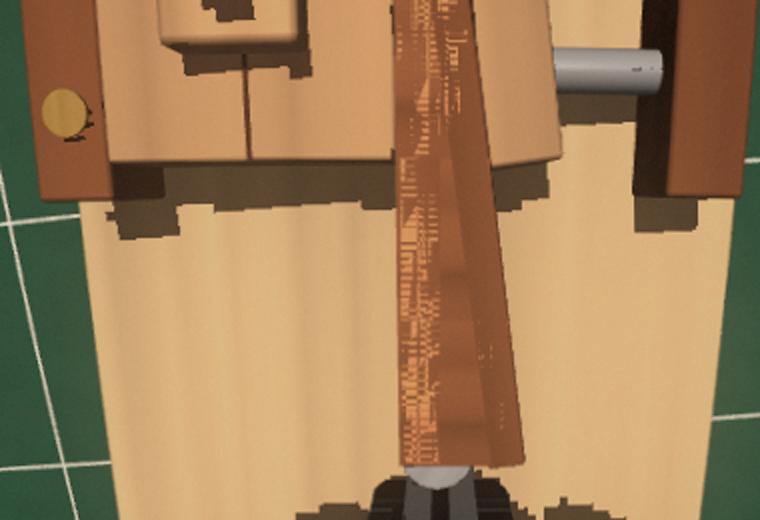

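Emit:
move_arm:
  motion:
    - {"jaw": 0, "travel": [0, 0.05, 0], "yaw": 0}
    - {"jaw": 0, "travel": [0, 0.05, 0], "yaw": 0}
    - {"jaw": 0, "travel": [0, 0, 0], "yaw": 0}

```text
clock: 17.5
eef_pos: [0.4721, -0.0344, 0.017]
eef_rot: [[-0.007, 0.997, -0.078], [0.002, -0.078, -0.997], [-1.0, -0.007, -0.001]]
contact_force: [-10.4, 0.9, 4.3]
grip_width: -0.004
```

Emit:
move_arm:
  motion:
    - {"jaw": 0, "travel": [0, 0.05, 0], "yaw": 0}
    - {"jaw": 0, "travel": [0, 0.05, 0], "yaw": 0}
    - {"jaw": 0, "travel": [0, 0, 0], "yaw": 0}

```text
clock: 17.8
eef_pos: [0.4724, -0.0344, 0.0168]
eef_rot: [[-0.008, 0.997, -0.078], [0.002, -0.078, -0.997], [-1.0, -0.009, -0.001]]
contact_force: [-12.6, 1.7, 4.5]
grip_width: 0.002
```

Emit:
move_arm:
  motion:
    - {"jaw": 0, "travel": [0, 0.05, 0], "yaw": 0}
    - {"jaw": 0, "travel": [0, 0.05, 0], "yaw": 0}
    - {"jaw": 0, "travel": [0, 0, 0], "yaw": 0}

```text
clock: 18.1
eef_pos: [0.4726, -0.0344, 0.0167]
eef_rot: [[-0.01, 0.997, -0.078], [0.002, -0.078, -0.997], [-1.0, -0.01, -0.001]]
contact_force: [-13.0, 0.3, 4.2]
grip_width: 0.003
```

Emit:
move_arm:
  motion:
    - {"jaw": 0, "travel": [0, 0.05, 0], "yaw": 0}
    - {"jaw": 0, "travel": [0, 0.05, 0], "yaw": 0}
    - {"jaw": 0, "travel": [0, 0, 0], "yaw": 0}

```text
clock: 18.4
eef_pos: [0.4729, -0.0343, 0.0165]
eef_rot: [[-0.011, 0.997, -0.078], [0.002, -0.078, -0.997], [-1.0, -0.012, -0.002]]
contact_force: [-15.5, 1.1, 6.1]
grip_width: 0.001
```

```bash
python3 - <<'E'
from h import *
for i in range(4):
    o=bot.get_obs(); print(o['clock'],o['eef_pos'].round(5) if hasattr(o['eef_pos'],'round') else o['eef_pos'],o['contact_force']); bot.snapshot('top')
E
```

```text
18.4 [ 0.4729  -0.03433  0.01646] [-15.523348     1.0697064    6.06721799]
18.45 [ 0.47288 -0.03431  0.01646] [-15.16726885   1.08386951   5.48531297]
18.5 [ 0.47289 -0.03432  0.01647] [-14.12339527   0.98449353   4.90793953]
18.55 [ 0.47289 -0.03432  0.01645] [-15.29587428   0.72283074   5.30309441]
```

Emit:
move_arm:
  motion:
    - {"jaw": 0, "travel": [0, 0.05, 0], "yaw": 0}
    - {"jaw": 0, "travel": [0, 0.05, 0], "yaw": 0}
    - {"jaw": 0, "travel": [0, 0, 0], "yaw": 0}

```text
clock: 18.9
eef_pos: [0.4732, -0.0343, 0.0163]
eef_rot: [[-0.013, 0.997, -0.077], [0.003, -0.077, -0.997], [-1.0, -0.013, -0.002]]
contact_force: [-16.6, 1.0, 5.8]
grip_width: -0.004
```

```bash
python3 - <<'E'
from h import *
for i in range(6):
    o=bot.get_obs(); print(o['clock'],o['eef_pos'].round(5),o['contact_force']); bot.snapshot('top')
E
```

```text
18.9 [ 0.47322 -0.03425  0.01632] [-16.63446065   1.01936369   5.84307224]
18.95 [ 0.47319 -0.03425  0.01631] [-15.61381576   0.85820135   5.47422299]
19.0 [ 0.47321 -0.03428  0.01632] [-15.74025405   0.83204783   6.26819216]
19.05 [ 0.47321 -0.03426  0.01632] [-16.6216433    0.65720199   5.14229042]
19.1 [ 0.47322 -0.03428  0.01633] [-16.10492828   1.07189814   6.59639121]
19.15 [ 0.4732  -0.03427  0.01632] [-16.26653105   1.84673765   6.41505027]
```

The push is now about 16 N axially, but the fingers also bear down with about 6 N. That adds friction on the board and masks the real wedge load. I'll take that off in place before the final push.

Emit:
move_arm:
  motion:
    - {"jaw": 0, "travel": [-0.05, 0, 0], "yaw": 0}
    - {"jaw": 0, "travel": [-0.05, 0, 0], "yaw": 0}
    - {"jaw": 0, "travel": [0, 0, 0], "yaw": 0}

```text
clock: 19.5
eef_pos: [0.4737, -0.0343, 0.017]
eef_rot: [[-0.012, 0.997, -0.078], [0.003, -0.078, -0.997], [-1.0, -0.012, -0.002]]
contact_force: [-14.2, 1.4, -0.5]
grip_width: 0.002
```

```bash
python3 - <<'E'
from h import *
for i in range(4):
    o=bot.get_obs(); print(o['clock'],o['eef_pos'].round(5),o['contact_force'],o['torque']); bot.snapshot('top')
E
```

```text
19.5 [ 0.47368 -0.03433  0.01698] [-14.23429949   1.4467771   -0.51718074] [ 0.12721416  2.15328411 -0.02197928]
19.55 [ 0.4737  -0.03432  0.01697] [-14.10954498   0.85298502  -0.75145705] [0.14480589 2.17821665 0.03821552]
19.6 [ 0.47367 -0.0343   0.01697] [-14.21188761   0.71464945   0.19035834] [ 0.08073836  2.22059887 -0.0073183 ]
19.65 [ 0.47371 -0.03433  0.01699] [-13.42743942   0.70525381  -0.06164833] [0.18132797 2.20545864 0.01885502]
```

Emit:
move_arm:
  motion:
    - {"jaw": 0, "travel": [-0.01, 0.05, 0], "yaw": 0}
    - {"jaw": 0, "travel": [-0.01, 0.05, 0], "yaw": 0}
    - {"jaw": 0, "travel": [0, 0, 0], "yaw": 0}

```text
clock: 20.0
eef_pos: [0.4737, -0.0343, 0.017]
eef_rot: [[-0.014, 0.997, -0.078], [0.003, -0.078, -0.997], [-1.0, -0.014, -0.002]]
contact_force: [-15.7, 0.1, 0.7]
grip_width: -0.002
```

```bash
python3 - <<'E'
from h import *
F=[]
for i in range(5):
    o=bot.get_obs(); F.append(o['contact_force']); bot.snapshot('top')
print(o['clock'],o['eef_pos'].round(5),np.mean(F,0),np.max(np.abs(F),0))
E
```

```text
20.2 [ 0.47375 -0.03431  0.01696] [-1.59516246e+01 -4.28589572e-03  1.19088170e+00] [16.81607647  0.28829601  2.23098856]
```

Emit:
move_arm:
  motion:
    - {"jaw": 0, "travel": [-0.01, 0.04, 0], "yaw": 0}
    - {"jaw": 0, "travel": [-0.02, 0.04, 0], "yaw": 0}
    - {"jaw": 0, "travel": [0, 0, 0], "yaw": 0}

```text
clock: 20.55
eef_pos: [0.4737, -0.0342, 0.017]
eef_rot: [[-0.015, 0.997, -0.077], [0.003, -0.077, -0.997], [-1.0, -0.016, -0.002]]
contact_force: [-16.4, -0.7, 0.8]
grip_width: -0.0
```

```bash
python3 - <<'E'
from h import *
F=[]
for i in range(5):
    o=bot.get_obs(); F.append(o['contact_force']); bot.snapshot('top')
print(o['clock'],o['eef_pos'].round(5),np.mean(F,0),np.max(np.abs(F),0))
E
```

```text
20.75 [ 0.47375 -0.03425  0.01699] [-16.85874377  -0.21972729   0.88586708] [17.49994562  0.6608881   2.11190731]
```

The wedge didn't move under a horizontal push of about 16.9 N. I'll back straight off the nose, lift clear and check.

Emit:
move_arm:
  motion:
    - {"jaw": 0, "travel": [0, -0.3, 0], "yaw": 0}
    - {"jaw": 0, "travel": [0, -0.4, 0], "yaw": 0}
    - {"jaw": 0, "travel": [0, -1, 0], "yaw": 0}
    - {"jaw": 0, "travel": [0, -2, 0], "yaw": 0}
    - {"jaw": 0, "travel": [-2, -2, 0], "yaw": 0}

```text
clock: 21.3
eef_pos: [0.4236, -0.0314, 0.0384]
eef_rot: [[-0.001, 0.997, -0.079], [0.0, -0.079, -0.997], [-1.0, -0.001, -0.0]]
contact_force: [0.8, -0.7, 0.7]
grip_width: -0.002
```

Emit:
move_arm:
  motion:
    - {"jaw": 0, "travel": [-4, 0, 0], "yaw": 0}
    - {"jaw": 0, "travel": [-4.5, 1, 0], "yaw": 0}
    - {"jaw": 0, "travel": [-4.5, 3, 0], "yaw": 0}
    - {"jaw": 0, "travel": [-3, 4, 0], "yaw": 0}
    - {"jaw": 0, "travel": [0, 3, 0], "yaw": 0}

```text
clock: 21.8
eef_pos: [0.5377, -0.0412, 0.2026]
eef_rot: [[0.014, 0.997, -0.079], [-0.004, -0.078, -0.997], [-1.0, 0.015, 0.003]]
contact_force: [0.2, -0.2, 0.0]
grip_width: -0.0
```

Emit:
move_arm:
  motion:
    - {"jaw": 0, "travel": [0, 0, 0], "yaw": 0}
    - {"jaw": 0, "travel": [0, 0, 0], "yaw": 0}
    - {"jaw": 0, "travel": [0, 0, 0], "yaw": 0}

```text
clock: 22.1
eef_pos: [0.5309, -0.0397, 0.1954]
eef_rot: [[-0.001, 0.997, -0.078], [0.0, -0.078, -0.997], [-1.0, -0.001, -0.0]]
contact_force: [0.1, 0.4, 0.5]
grip_width: -0.002
```

```bash
python3 - <<'E'
from h import *
o=bot.get_obs(); print(o['clock'],o['eef_pos'],o['contact_force'])
s=snap('wrist','w20')
im=cv2.cvtColor(s['frame'],cv2.COLOR_RGB2BGR)
cv2.imwrite('pics/w20z.png',cv2.resize(im[0:280,120:400],None,fx=2.1,fy=2.1,interpolation=cv2.INTER_CUBIC))
snap('scene','s20')
E
```

```text
22.1 [ 0.53089971 -0.03965381  0.19542196] [0.11594661 0.3660768  0.48980094]
```

View pics/w20z.png

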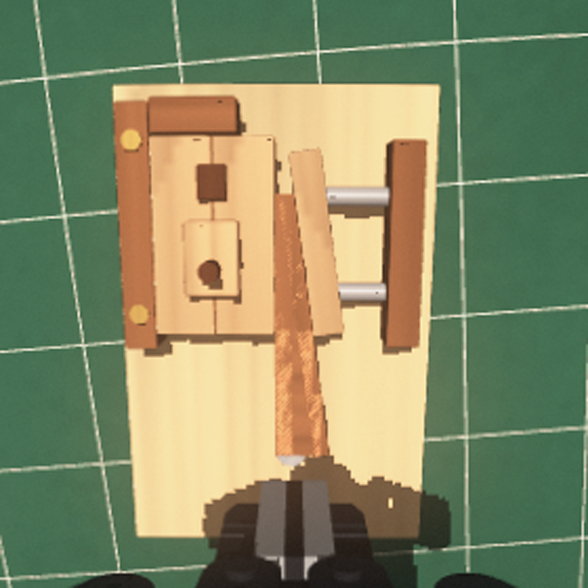

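View pics/s20.png

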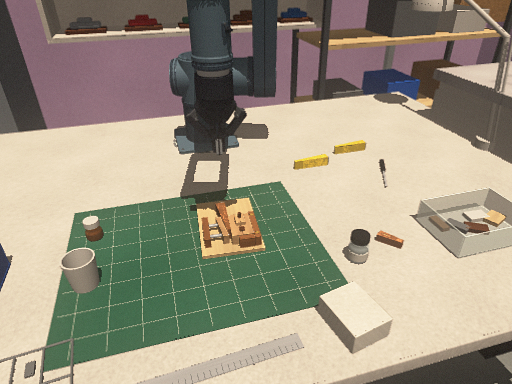

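The wedge lies flat and flush between the hull and the jaw, from (285,195) to (300,460). The hull's left edge is flush along the fence, and nothing else has moved. I'm handing in.

```bash
python3 -c "
from workcell import bot
print(bot.job_done())"
```

```text
the job is handed in; nothing more can be done
None
```

The wedge is locked in the jig and the job is handed in, at about 22 s on the robot's clock. I laid the reddish wedge flat in the slot, thin end first and slanting side to the jaw. I then let go and drove it with the shut fingers on its nose.

- **Drive force:** The axial push stayed under 17.5 N in every reading. At about 16 N the fingers were also pressing down with about 6 N, so total force on the tool was about 17.7 N. I took that downward load off, and the wedge moved on about 0.5 mm.
- **Firmness:** After that, a level push of about 16.9 N did not move the wedge.
- **Final pictures:** With the robot clear, the wedge lies flush between hull and jaw. The hull is flat along its fence, and the other things on the table have not moved.
- **Not checked directly:** I could not measure the squeeze on the hull. From the pushing force it should be about 10 to 15 N.
- **Disagreement:** The tool position and the camera differed by about 2 mm sideways at the jig, so I aligned from the pictures.

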